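Tip the hinge pins into the caddy and park the tray in its corner

ROBOT

A 6-joint arm with a two-finger parallel gripper is mounted at the origin on the work surface. World frame = base frame: x ahead of the robot, y to its left, z up, the work surface at z = 0. Lengths are in m, angles in rad, forces in N, time in s.
With the tool pointing down it reaches from about 0.275 to 1 m from the base axis. Payload 8.4 kg.
Tool frame: the origin (TCP) lies at the very end of the fingers, on their centre line; the grasp point (between the pads) lies 19 mm behind it; z points along the fingers, y is the line along which they close (so a half turn about z gives the same grasp; the last joint's range is limited). The gripper opens to 85 mm and grips with 20 to 120 N. Pads are 22 mm wide; open, the fingers measure 114 mm over their backs; the gripper's body (76 mm by 85 mm) begins 54 mm behind the grasp point. The pads swing forward as they close: fully open they stand 13 mm farther back than shut.
Start: joints at [-1.183, 0.353, 1.633, -0, 1.155, -0.002], TCP at [0.238, -0.578, 0.231] pointing down, gripper open.
Joint ranges: [-2.63, 2.63], [-0.92, 2.1], [0.06, 2.66], [-1.3, 4.44], [0, 2.69], [-3.02, 3.02]. Speed limits (rad/s): [2.22, 2.22, 2.79, 3.14, 3.14, 3.14].

INTERFACE

Orientations are given as a 3x3 rotation matrix whose columns are the frame's x, y, z axes.
In Python, from rig import r gives the robot as it stands.
- The arm moves only by the tool move_arm, never from a script. Its argument "deltas" is text: rows parted by semicolons, each of 7 numbers parted by spaces: the shift along the tool's x, y, z in cm, then the turn, a rotation vector about the tool's x, y, z in rad, then the closure, from 0 (fully open) to 1 (shut). A call has 1 to 5 rows; each row is the pose to reach, as a shift and turn from the pose commanded when the call began, along the tool's axes at that moment; what a row does not reach only later rows make up. A row lasts 1/8 s, in which the tool goes at most 62.5 mm and 10.7 degrees, less where a joint would pass 70% of its speed; a pose out of reach is approached as far as the arm can. A call with a gripper value outside its range is refused whole. The fingers move at their own pace and stop on an object; "force" is the grip in N (left out, the last holds). Time passes only in rows, so rows that repeat a pose let the fingers close. It gives the time, the measured TCP pose, the force, the opening and the grip force at its end, in the units of the state.
- r.read_state(): the state, without advancing time (a new reading comes with each control period).
- r.camera(name): name is "scene" or "side" or "wrist"; returns a dict with "frame" (480x640x3 uint8, red, green, blue), "fx", "fy", "cx", "cy" (pixels), "k1" (the pictures are not rectified: a ray, as slopes to the right and down, at radius r is drawn at 1 + k1 r^2 times it, then the intrinsics apply), "eye" and "orientation" of the camera in the world; the wrist camera has in their place "mount" (4x4, takes a point from camera to tool coordinates, whose origin is the TCP and whose axes are the flange's). Camera axes: x right, y down, z forward; pixel columns grow to the right and rows downward; lengths in m; the calibration is good to about 2 mm. A picture is of the moment at which its call begins: read the wrist's pose just before it. There is no depth.
- r.finish_job(): hands the job in; it is judged then, once.
The state is a dict: "clock": time; "joint_pos": joint angles; "qd": joint speeds; "tau": joint torques, N m; "tool_pos": TCP position; "ee_rot": TCP orientation; "force": force on the tool from outside, world axes, zero at the start; "moment": the same for the moment, N m; "grip_width": finger opening in m; "grasp_force": force on a finger pad.
Only numpy, scipy, OpenCV 4.12 (cv2) and the standard library are available. Lean on these libraries where they do the work, as an engineer would, in place of code of your own. Each camera call takes 0.05 s, during which the arm holds its last target. There are 200 camera calls.

TASK

Pick up the clear scoop-fronted tray by its grip, hold it over the empty front bay of the clear screw caddy and tip it, scoop front down, to about 35 degrees (never past 50) so that both hinge pins roll out into that bay while the grey hinge stays in the tray's back compartment. Then bring the tray level again, set it down on the crate and push it snug against both wooden strips of the corner stop. Leave the anvil, the hammer and the punch where they are.

Things in the scene. Friction and masses are not known exactly. Their poses are not given: they have to be found in the camera images.
- tray: clear plastic tray on the crate, 124 (x) x 80 (y) x 34 mm (z), 3 mm walls, 0.15-0.25 kg. Origin: centre of its underside. Its front end (-x) is a scoop: from x = -32 mm the floor rises (20 degrees) to a lip 14 mm high at x = -62 mm; things roll out once tipped well past 20 degrees, or if jerked. A divider at x = +12 mm, rising into the grip, closes off the back compartment (x 14 to 59 mm)
- tray_grip (a point): point to grip, at x = +12 mm, z = 60 mm in the tray: in an upright grey plate 10 mm thick (along the tray's x), 44 mm wide (along y), its top at z = 80 mm, free of the walls from z = 34 mm up
- tray_lip (a point): middle of the tray's scoop lip, at x = -62 mm, z = 14 mm in the tray
- caddy: lower level of the clear screw caddy, loose, 0.6 kg, open-topped box 150 (x) x 120 (y) x 45 mm (z), walls 4 mm, standing on the crate. Origin: centre of its underside. A full-height divider at x = +32 mm parts the empty front bay (towards -x) from a narrow rear bay full of screws
- caddy_bay (a point): centre of the floor of the caddy's empty front bay (4 mm above its underside); the bay is 101 mm (x) by 112 mm (y) inside, its rim 41 mm above this point; axes as the caddy's
- stops: corner stop fixed to the crate: two wooden strips 16 mm wide and 18 mm high in an L. Origin: on the crate top, exactly where the tray's origin lies when the tray, its axes parallel to these, is snug against both strips (tray rear end against the strip at +x, tray +y side against the strip at +y)
- stop_corner (a point): inside corner of the two strips at crate-top level, x = +62 mm, y = +40 mm from the origin of the stops; the strips' inner faces run from here 80 mm towards -y and 124 mm towards -x
- pin_a: steel hinge pin, plain round bar 10 mm diameter, 48 mm long, 30 g, lying across the front compartment of the tray. Origin: its centre; its length is along its y
- pin_b: second, equal steel hinge pin, lying behind the first. Origin: its centre; its length is along its y
- hinge: grey folded butt hinge, 34 x 56 x 9 mm, 50 g, lying in the back compartment of the tray. Origin: centre of its underside; knuckle along its y
- anvil: small steel bench anvil, 75 x 135 x 64 mm with its horn to -y, at the far side of the crate. Origin: centre of its underside. Bystander
- hammer: white nylon-headed hammer lying along its y, 216 mm long, head 85 mm wide, 32 mm high. Origin: on the crate under the handle, 70 mm from the head axis. Bystander
- punch: stainless pin punch lying along its y, 120 mm long, 12 mm diameter. Origin: its middle, on the crate. Bystander
There are look-alikes about, which are no part of the job. Leave any green or orange look-alike of the tray alone.

How it is judged:
On the way, in this order (a step that is already met when the one before it is completed fails the run):
1. the tray is tipped to about 35 degrees (27 to 45) with its lip over the caddy's front bay (angle between tray's own z axis and vertical between 0.47 and 0.79 rad and z of tray_lip in the frame of caddy_bay above 0.03 m and horizontal distance between tray_lip and caddy_bay below 0.08 m), for 0.2 s.
2. both pins lie in the caddy's front bay and the tray is level again (within 6 degrees), the hinge still in its back compartment (x of pin_a in the frame of caddy_bay between -0.05 and 0.05 m and y of pin_a in the frame of caddy_bay between -0.056 and 0.056 m and z of pin_a in the frame of caddy_bay between 0 and 0.035 m and x of pin_b in the frame of caddy_bay between -0.05 and 0.05 m and y of pin_b in the frame of caddy_bay between -0.056 and 0.056 m and z of pin_b in the frame of caddy_bay between 0 and 0.035 m and x of hinge in the frame of tray between 0.012 and 0.062 m and y of hinge in the frame of tray between -0.04 and 0.04 m and z of hinge in the frame of tray between 0 and 0.034 m and angle between tray's own z axis and vertical below 0.105 rad), for 0.2 s.
At the end, for the whole second after the job is handed in: Both pins lie in the caddy's front bay and the caddy stands flat; the hinge lies in the tray's back compartment; the tray stands flat on the crate, released and at rest, snug in the corner stop: its origin within 5 mm of the stops' origin, turned less than 0.05 rad from the strips (x of pin_a in the frame of caddy_bay between -0.05 and 0.05 m and y of pin_a in the frame of caddy_bay between -0.056 and 0.056 m and z of pin_a in the frame of caddy_bay between 0 and 0.035 m and x of pin_b in the frame of caddy_bay between -0.05 and 0.05 m and y of pin_b in the frame of caddy_bay between -0.056 and 0.056 m and z of pin_b in the frame of caddy_bay between 0 and 0.035 m and x of hinge in the frame of tray between 0.012 and 0.062 m and y of hinge in the frame of tray between -0.04 and 0.04 m and z of hinge in the frame of tray between 0 and 0.034 m and angle between tray's own z axis and vertical below 0.04 rad and horizontal distance between tray and stops below 0.005 m and z of tray in the frame of stops below 0.004 m and angle between the x axis of tray and the x axis of stops, either way round below 0.05 rad and angle between caddy's own z axis and vertical below 0.05 rad and linear speed of tray below 0.02 m/s and linear speed of each of pin_a, pin_b below 0.05 m/s); the robot touches nothing.
It fails at once if the tray is tipped past 50 degrees (angle between tray's own z axis and vertical above 0.88 rad).
It fails at once if the anvil is moved by more than 15 mm (distance of anvil from where it was at the start of the episode above 0.015 m).
It fails at once if the hammer is moved by more than 15 mm (distance of hammer from where it was at the start of the episode above 0.015 m).
It fails at once if the punch is moved by more than 15 mm (distance of punch from where it was at the start of the episode above 0.015 m).
It also fails if it takes over 72 s, if anything falls off the work surface, if the arm or the gripper's body presses on something with over 40 N, if the wrist force passes 120 N, or if a joint passes its speed limit or range.

## Working session

There is one attempt and no reset: what is moved stays moved. The work goes in short steps, Python scripts to look and compute and a tool call to move; the robot and the scene stay as the last step left them, time stands still between calls to the robot, and variables do not carry over. Pictures are saved under pics/ and viewed, at most 13 in all, crops included, and the job is handed in when it is done.

Besides the shell and the picture viewer there is one more tool, called after "Request:" as a command line: name --argument value ..., lists and objects as JSON in quotes. move_arm: Moves the arm, as the interface text tells. Its arguments: {"type":"object","properties":{"deltas":{"type":"string"},"force":{"type":"number"}},"required":["deltas"]}

```bash
ls; mkdir -p pics
cat > h.py <<'E'
import numpy as np, cv2
from rig import r
def cam(n):
    s=r.read_state(); c=r.camera(n)
    if 'mount' in c:
        T=np.eye(4);T[:3,:3]=s['ee_rot'];T[:3,3]=s['tool_pos'];M=T@np.array(c['mount']);c['eye']=M[:3,3];c['orientation']=M[:3,:3]
    return c
def K(c): return np.array([[c['fx'],0,c['cx']],[0,c['fy'],c['cy']],[0,0,1.]]),np.array([c['k1'],0,0,0,0.])
def px2w(c,uv,z):
    k,d=K(c);p=cv2.undistortPoints(np.array(uv,float).reshape(-1,1,2),k,d).reshape(-1,2)
    R=np.array(c['orientation']);e=np.array(c['eye']);ray=np.c_[p,np.ones(len(p))]@R.T
    t=(np.broadcast_to(z,len(p))-e[2])/ray[:,2];return e+ray*t[:,None]
def w2px(c,P):
    k,d=K(c);R=np.array(c['orientation']);q=(np.atleast_2d(P)-np.array(c['eye']))@R
    return cv2.projectPoints(q.reshape(-1,1,3),np.zeros(3),np.zeros(3),k,d)[0].reshape(-1,2)
def save(c,name,crop=None,f=1):
    im=c['frame'][:,:,::-1]
    if crop: a,b,w,h=crop; im=im[b:b+h,a:a+w]
    cv2.imwrite('pics/'+name,cv2.resize(im,None,fx=f,fy=f,interpolation=cv2.INTER_CUBIC))
E
python3 - <<'E'
from h import *
import pickle
for n in('scene','side'):
    c=cam(n);save(c,n+'0.png',None,1.25);pickle.dump(c,open(n+'.pkl','wb'));print(n,c['eye'],c['orientation'],c['fx'],c['k1'])
print(r.read_state())
E
```

```text
pics
scene [0.89556644 0.44493683 0.86420769] [[-0.87322313  0.36703252 -0.32057524]
 [ 0.48726181  0.64738467 -0.5860623 ]
 [-0.00756843 -0.66796723 -0.7441522 ]] 503.98084256285983 -0.13910089144291296
side [ 0.41930097 -1.25076328  0.8196536 ] [[ 0.98735136 -0.09774616  0.12483183]
 [-0.15759907 -0.51908146  0.84006962]
 [-0.01731569 -0.84911726 -0.52792049]] 525.8015919865543 -0.11659526480839276
{'clock': 0.1, 'joint_pos': array([-1.18338994e+00,  3.53588098e-01,  1.63402485e+00, -5.71255865e-06,
        1.15517908e+00, -2.40107823e-03]), 'qd': array([-2.60991784e-04,  8.51975678e-04, -2.16372813e-03, -6.98303515e-04,
       -3.32792615e-04,  3.95902343e-05]), 'tau': array([ 3.65742817e-04, -6.06358051e+01, -3.42818606e+01,  4.19174046e-05,
        3.81557198e-03, -2.12440753e-06]), 'tool_pos': array([ 0.23735304, -0.57774443,  0.23064593]), 'ee_rot': array([[ 9.24981364e-01,  3.80012194e-01, -4.57949963e-04],
       [ 3.80012470e-01, -9.24980699e-01,  1.10852029e-03],
       [-2.34364965e-06, -1.19938731e-03, -9.99999281e-01]]), 'force': array([ 0.10838675,  0.41936071, -0.33752039]), 'moment': array([-0.01325009, -0.03225456, -0.01894634]), 'grasp_force': 0.0, 'grip_width': 0.08532392618281655}
```

View pics/scene0.png

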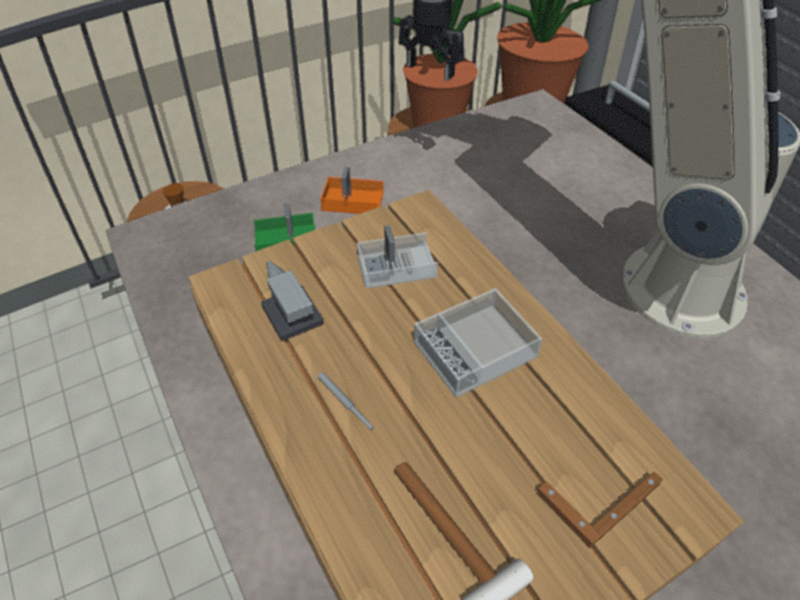

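View pics/side0.png

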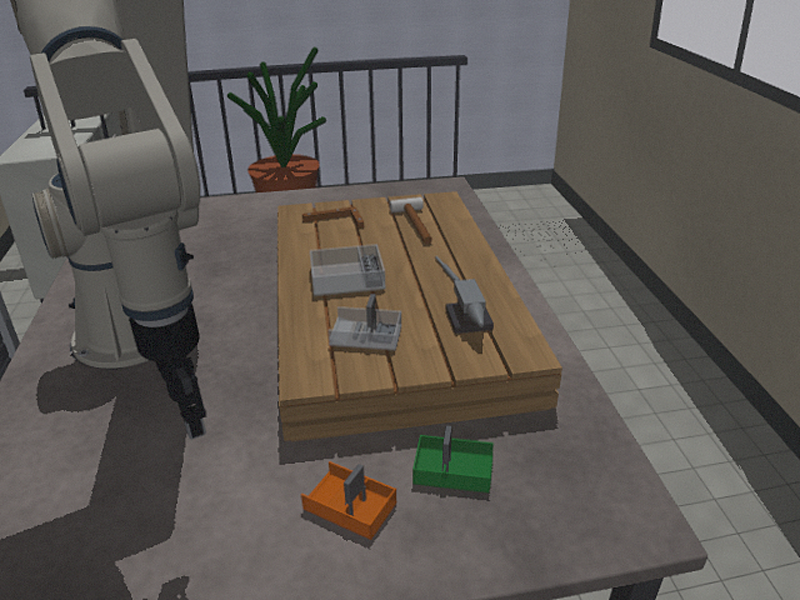

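The scene view shows the clear tray at about (397,258) in the 800-wide picture, the caddy at (478,340) and the stop corner at (593,535). The side view shows the same layout. The green and orange trays are look-alikes. Next I'll take enlarged crops.

Run:
```python
from h import *
import pickle
S=pickle.load(open('scene.pkl','rb'));D=pickle.load(open('side.pkl','rb'))
save(S,'c1.png',(275,175,170,150),4)
a=cv2.resize(D['frame'][190:290,235:335,::-1],None,fx=4,fy=4,interpolation=2)
b=cv2.resize(S['frame'][370:440,425:535,::-1],None,fx=3.6,fy=3.6,interpolation=2)
d=cv2.resize(D['frame'][155:185,235:305,::-1],None,fx=5,fy=5,interpolation=2)
o=np.zeros((600,800,3),np.uint8);o[:400,:400]=a;o[:252,400:796]=b;o[410:560,:350]=d;cv2.imwrite('pics/c2.png',o)
```

```text
(no output)
```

View pics/c1.png

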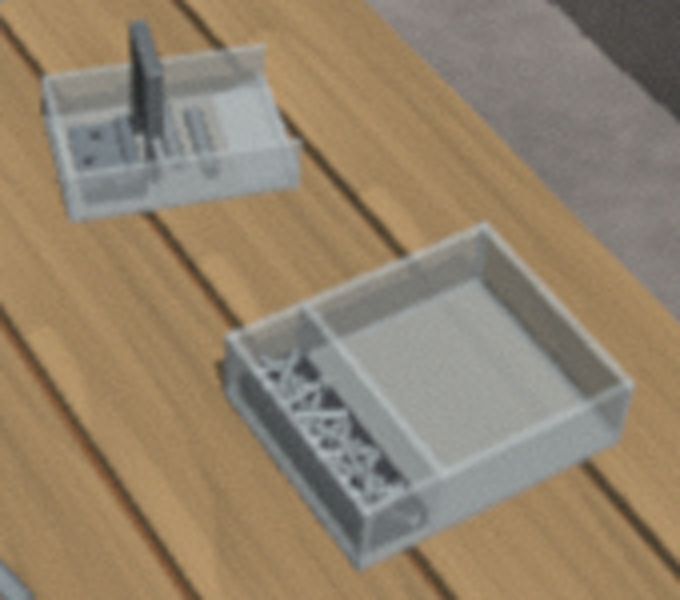

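View pics/c2.png

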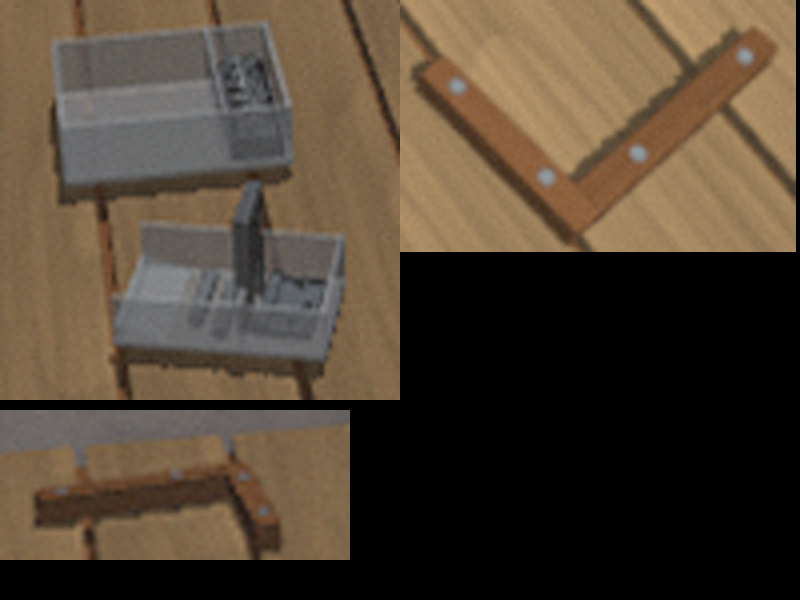

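```bash
cat > fit.py <<'E'
from h import *
import pickle
from scipy.optimize import least_squares
S=pickle.load(open('scene.pkl','rb'));D=pickle.load(open('side.pkl','rb'))
f=lambda s,ox,oy,dx=0,dy=0:(lambda u:((u[0]-dx+.5)/s-.5+ox,(u[1]-dy+.5)/s-.5+oy))
c1=f(4,275,175);a=f(4,235,190);b=f(3.6,425,370,400);d=f(5,235,155,0,410)
O={'caddy':[(S,c1,[((485,226),(-75,-60,45)),((631,384),(-75,60,45)),((232,338),(75,-60,45)),((362,508),(75,60,45)),((362,565),(75,60,0)),((622,440),(-75,60,0))]),
 (D,a,[((53,42),(-75,60,45)),((267,24),(75,60,45)),((291,106),(75,-60,45)),((58,128),(-75,-60,45)),((65,185),(-75,-60,0)),((290,162),(75,-60,0))])],
'tray':[(S,c1,[((45,77),(62,-40,34)),((68,172),(62,40,34)),((75,220),(62,40,0)),((265,45),(-62,-40,34)),((298,142),(-62,40,34))]),
 (D,a,[((345,236),(62,40,34)),((140,222),(-62,40,34)),((335,300),(62,-40,34)),((325,360),(62,-40,0)),((115,297),(-62,-40,34))])],
'stops':[(S,b,[((575,178),(62,40,18)),((752,27),(-62,40,18)),((445,58),(62,-40,18)),((578,230),(78,56,18)),((775,48),(-62,56,18)),((425,75),(78,-40,18))]),
 (D,d,[((37,497),(-62,40,18)),((37,525),(-62,40,0)),((232,478),(62,40,18)),((258,523),(62,-40,18)),((260,550),(62,-40,0))])]}
def pts(p,h,L):
    L=np.array(L)/1e3;c,s=np.cos(p[2]),np.sin(p[2])
    return np.c_[p[0]+c*L[:,0]-s*L[:,1],p[1]+s*L[:,0]+c*L[:,1],h+L[:,2]]
def res(q,split=False):
    o=[];n={}
    for i,k in enumerate(O):
        m=[]
        for C,g,l in O[k]:
            m.append(w2px(C,pts(q[1+3*i:4+3*i],q[0],[x[1] for x in l]))-np.array([g(x[0]) for x in l]))
        n[k]=np.vstack(m);o.append(n[k].ravel())
    return n if split else np.concatenate(o)
s=least_squares(res,[.1,.4,0,0,.45,-.2,0,.35,.2,0],loss='soft_l1')
if __name__=='__main__':
    np.set_printoptions(precision=4,suppress=True)
    print('h',s.x[0])
    for i,k in enumerate(O):print(k,s.x[1+3*i:4+3*i]);print(res(s.x,1)[k].round(1).tolist())
E
python3 fit.py
```

```text
h 0.09997469186593536
caddy [ 0.494  -0.021  -0.0006]
[[0.1, -1.5], [1.1, -0.3], [-1.7, -1.2], [0.6, 1.6], [-1.2, 1.8], [-0.7, 0.6], [-1.0, -0.3], [-0.4, -0.7], [-0.2, -0.1], [-0.2, -0.1], [-0.4, 0.6], [0.5, 0.8]]
tray [ 0.5101 -0.2394 -0.2989]
[[-1.1, -0.3], [-0.2, 1.5], [-1.3, 1.0], [-0.4, -0.5], [0.7, -0.0], [-0.3, -0.5], [-0.1, -0.3], [-2.5, 2.9], [0.2, 0.0], [-1.3, -0.1]]
stops [0.4779 0.2491 0.1377]
[[-0.1, 1.9], [0.0, -1.0], [-0.3, -1.0], [-0.3, 1.3], [1.1, -0.2], [-1.6, -0.1], [-0.3, 0.3], [0.2, -0.1], [-1.2, -1.3], [-0.3, -0.1], [-0.5, -0.3]]
```

The crate top is at z = 0.100. The tray is at (0.510, -0.239) with yaw -0.30, the caddy at (0.494, -0.021) with yaw 0, and the stops at (0.478, 0.249) with yaw 0.14. Now I'll move above the tray.

Request:
move_arm --deltas "4.9 -2.5 0 0 0 -0.11 0; 9.8 -5 0 0 0 -0.22 0; 14.6 -7.6 0 0 0 -0.33 0; 19.5 -10.1 0 0 0 -0.44 0; 24.4 -12.6 0 0 0 -0.55 0"

```text
clock: 0.72
tool_pos: [0.4161, -0.3673, 0.2311]
ee_rot: [[0.587, 0.809, -0.0], [0.809, -0.587, 0.0], [0.0, -0.0, -1.0]]
force: [0.8, -0.7, 0.2]
grip_width: 0.0856
grasp_force: 0.0
```

```bash
cat >> h.py <<'E'
from scipy.spatial.transform import Rotation as Rn
def Rt(yaw,tilt=0):
    "tool rotation when holding tray of that yaw, tilted scoop down by tilt"
    T=Rn.from_euler('z',yaw).as_matrix()@Rn.from_euler('y',-tilt).as_matrix()
    return T@np.array([[0,1,0],[1,0,0],[0,0,-1.]])
def go(p,yaw,tilt=0):
    s=r.read_state();R=s['ee_rot']
    print('t',s['clock'],'pos',s['tool_pos'].round(4),'q',s['joint_pos'].round(2),'w',round(s['grip_width'],4),'gf',round(s['grasp_force'],1),'F',s['force'].round(1))
    print('shift cm',((np.array(p)-s['tool_pos'])@R*100).round(2),'turn',Rn.from_matrix(R.T@Rt(yaw,tilt)).as_rotvec().round(3))
E
python3 -c "
from h import *
go((.5216,-.2429,.23),-.299)"
```

```text
t 0.725 pos [ 0.4161 -0.3673  0.2311] q [-0.73  0.25  1.78  0.    1.11 -0.1 ] w 0.0856 gf 0.0 F [ 0.8 -0.7  0.2]
shift cm [16.26  1.23  0.11] turn [-0.    -0.    -0.329]
```

Request:
move_arm --deltas "5.5 0.4 0 0 0 -0.11 0; 11 0.8 0 0 0 -0.22 0; 16.3 1.2 0 0 0 -0.33 0; 16.3 1.2 0 0 0 -0.33 0"

```text
clock: 1.23
tool_pos: [0.523, -0.2415, 0.2309]
ee_rot: [[0.292, 0.957, 0.0], [0.957, -0.292, 0.001], [0.001, -0.0, -1.0]]
force: [-0.1, -0.7, -0.4]
grip_width: 0.0854
grasp_force: 0.0
```

```bash
python3 -c "
from h import *
import pickle
c=cam('wrist');pickle.dump(c,open('w1.pkl','wb'));save(c,'w1.png')
go((.5216,-.2429,.141),-.299)
print(w2px(c,[(.5216,-.2429,.18)]))"
```

```text
t 1.275 pos [ 0.5217 -0.2429  0.2308] q [-0.44  0.28  1.74 -0.    1.12 -0.14] w 0.0854 gf 0.0 F [-0.4 -0.2  0.3]
shift cm [-0.   -0.01  8.98] turn [-0.001 -0.     0.001]
[[319.42078202 266.28776062]]
```

View pics/w1.png

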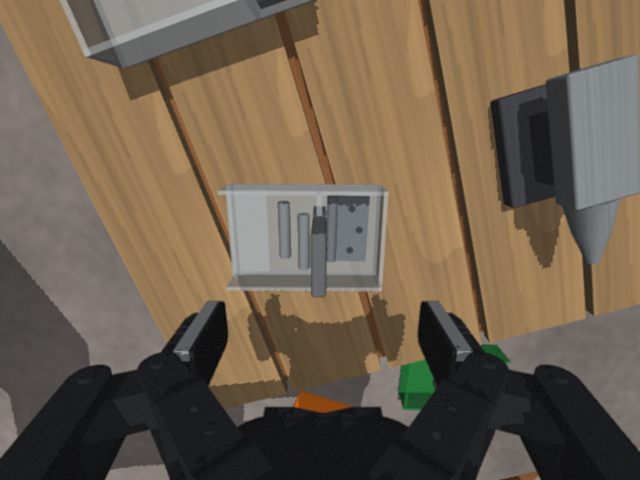

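The wrist view shows the tray squarely beneath the gripper. The grip plate's top spans about (319,220-297), which matches the prediction to within about 3 mm. I'll descend and grip.

Request:
move_arm --deltas "0 0 3 0 0 0 0; 0 0 6 0 0 0 0; 0 0 8 0 0 0 0; 0 0 9 0 0 0 0; 0 0 9 0 0 0 0.4" --force 60

```text
clock: 1.9
tool_pos: [0.5204, -0.2448, 0.1409]
ee_rot: [[0.298, 0.955, -0.001], [0.955, -0.298, 0.0], [0.0, -0.001, -1.0]]
force: [-0.2, 0.1, -0.2]
grip_width: 0.0698
grasp_force: 0.0
```

Request:
move_arm --deltas "0 0 0 0 0 0 0.6; 0 0 0 0 0 0 0.8; 0 0 0 0 0 0 1; 0 0 0 0 0 0 1; 0 0 0 0 0 0 1"

```text
clock: 2.52
tool_pos: [0.5214, -0.2444, 0.1419]
ee_rot: [[0.296, 0.955, 0.001], [0.955, -0.296, -0.0], [-0.0, 0.001, -1.0]]
force: [-1.4, 0.6, 5.8]
grip_width: 0.0094
grasp_force: 59.6
```

Request:
move_arm --deltas "0 0 -0.4 0 0 0 1; 0 0 -1.2 0 0 0 1; 0 0 -2.4 0 0 0 1; 0 0 -3.6 0 0 0 1; 0 0 -4.8 0 0 0 1"

```text
clock: 3.15
tool_pos: [0.5213, -0.2444, 0.1904]
ee_rot: [[0.296, 0.955, 0.0], [0.955, -0.296, -0.0], [-0.0, 0.001, -1.0]]
force: [0.4, 0.4, -1.9]
grip_width: 0.0094
grasp_force: 58.4
```

Request:
move_arm --deltas "0 0 -1.2 0 0 0 1; 0 0 -2.4 0 0 0 1; 0 0 -3.4 0 0 0 1; 0 0 -4 0 0 0 1; 0 0 -4.2 0 0 0 1"

```text
clock: 3.78
tool_pos: [0.5212, -0.2444, 0.2316]
ee_rot: [[0.296, 0.955, 0.0], [0.955, -0.296, -0.0], [-0.0, 0.0, -1.0]]
force: [-0.6, 0.6, -2.9]
grip_width: 0.0089
grasp_force: 58.4
```

```bash
python3 -c "
from h import *
go((.550,-.021,.23),0)
c=cam('side');save(c,'s2.png',(220,120,200,180),3)"
```

```text
t 3.775 pos [ 0.5212 -0.2444  0.2316] q [-0.44  0.28  1.74 -0.    1.12 -0.14] w 0.0089 gf 58.4 F [-0.6  0.6 -2.9]
shift cm [22.19 -3.88  0.16] turn [ 0.     0.    -0.301]
```

View pics/s2.png

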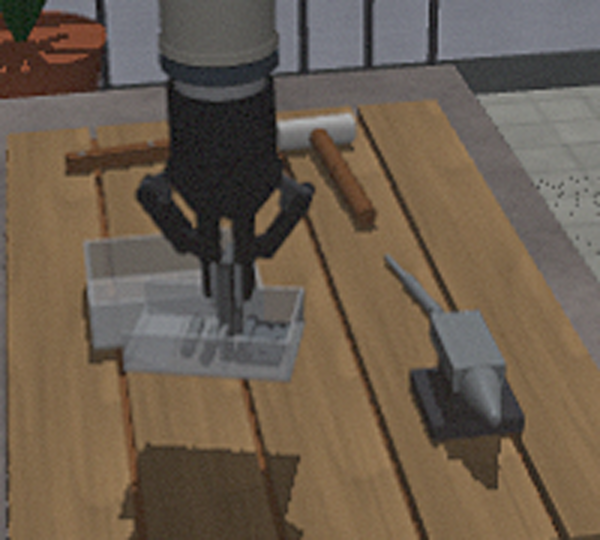

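The side view shows the tray held level, with both pins and the hinge inside it. I'll carry it to the caddy.

Request:
move_arm --deltas "0.6 -0.1 0 0 0 0 1; 1.8 -0.3 0 0 0 0 1; 3.6 -0.6 0 0 0 0 1; 5.6 -1 0 0 0 0 1; 7.6 -1.3 0 0 0 0 1"

```text
clock: 4.45
tool_pos: [0.5314, -0.1661, 0.2313]
ee_rot: [[0.296, 0.955, -0.0], [0.955, -0.296, 0.0], [0.0, -0.0, -1.0]]
force: [-0.1, -0.5, -2.5]
grip_width: 0.0093
grasp_force: 58.4
```

Request:
move_arm --deltas "2 -0.35 0 0 0 0 1; 4 -0.7 0 0 0 0 1; 6 -1.05 0 0 0 0 1; 8 -1.4 0 0 0 0 1; 10 -1.75 0 0 0 0 1"

```text
clock: 5.08
tool_pos: [0.5444, -0.0659, 0.2313]
ee_rot: [[0.297, 0.955, 0.0], [0.955, -0.297, 0.0], [0.0, 0.0, -1.0]]
force: [0.8, -0.0, -3.2]
grip_width: 0.0092
grasp_force: 58.4
```

Request:
move_arm --deltas "1.8 -0.3 0 0 0 -0.04 1; 3.2 -0.6 0 0 0 -0.1 1; 4.1 -0.75 0 0 0 -0.17 1; 4.5 -0.83 0 0 0 -0.24 1; 4.6 -0.83 0 0 0 -0.3 1"

```text
clock: 5.7
tool_pos: [0.55, -0.0202, 0.2313]
ee_rot: [[-0.004, 1.0, -0.0], [1.0, 0.004, -0.0], [-0.0, -0.0, -1.0]]
force: [-0.5, -0.3, -2.9]
grip_width: 0.0096
grasp_force: 58.4
```

```bash
python3 -c "
from h import *
def pour(t,z=.16):
    c,s=np.cos(t),np.sin(t); return (.4855+.074*c-.046*s+.019*s,-.021,z+.074*s+.046*c-.019*c)
for t,z in((.15,.175),(.26,.162),(.36,.16),(.45,.158),(.53,.155),(.61,.155)): print(t);go(pour(t,z),0,t)"
```

```text
0.15
t 5.7 pos [ 0.55   -0.0202  0.2313] q [-0.04  0.24  1.79 -0.    1.11 -0.04] w 0.0096 gf 58.4 F [-0.5 -0.3 -2.9]
shift cm [-0.08  0.47  1.85] turn [-0.15  -0.     0.004]
0.26
t 5.7 pos [ 0.55   -0.0202  0.2313] q [-0.04  0.24  1.79 -0.    1.11 -0.04] w 0.0096 gf 58.4 F [-0.5 -0.3 -2.9]
shift cm [-0.08  0.01  2.41] turn [-0.26  -0.     0.004]
0.36
t 5.7 pos [ 0.55   -0.0202  0.2313] q [-0.04  0.24  1.79 -0.    1.11 -0.04] w 0.0096 gf 58.4 F [-0.5 -0.3 -2.9]
shift cm [-0.08 -0.47  1.99] turn [-0.36  -0.001  0.004]
0.45
t 5.7 pos [ 0.55   -0.0202  0.2313] q [-0.04  0.24  1.79 -0.    1.11 -0.04] w 0.0096 gf 58.4 F [-0.5 -0.3 -2.9]
shift cm [-0.08 -0.96  1.68] turn [-0.45  -0.001  0.004]
0.53
t 5.7 pos [ 0.55   -0.0202  0.2313] q [-0.04  0.24  1.79 -0.    1.11 -0.04] w 0.0096 gf 58.4 F [-0.5 -0.3 -2.9]
shift cm [-0.08 -1.43  1.55] turn [-0.53  -0.001  0.004]
0.61
t 5.7 pos [ 0.55   -0.0202  0.2313] q [-0.04  0.24  1.79 -0.    1.11 -0.04] w 0.0096 gf 58.4 F [-0.5 -0.3 -2.9]
shift cm [-0.08 -1.93  1.17] turn [-0.61  -0.001  0.004]
```

Request:
move_arm --deltas "0 0.3 0.5 -0.04 0 0 1; 0 0.5 1.2 -0.09 0 0 1; 0 0.5 1.8 -0.15 0 0 1; 0 0.2 2.2 -0.21 0 0 1; 0 0 2.4 -0.26 0 0 1"

```text
clock: 6.32
tool_pos: [0.5494, -0.0205, 0.207]
ee_rot: [[-0.001, 0.966, 0.258], [1.0, 0.001, -0.0], [-0.001, 0.258, -0.966]]
force: [-0.1, -0.2, -2.1]
grip_width: 0.0093
grasp_force: 58.6
```

```bash
python3 -c "
from h import *
def pour(t,z=.16):
    c,s=np.cos(t),np.sin(t); return (.4855+.074*c-.046*s+.019*s,-.021,z+.074*s+.046*c-.019*c)
for t,z in((.32,.16),(.38,.16),(.44,.158),(.5,.155),(.56,.155)): print(t);go(pour(t,z),0,t)"
```

```text
0.32
t 6.325 pos [ 0.5494 -0.0205  0.207 ] q [-0.05  0.14  2.01  0.02  0.73 -0.06] w 0.0093 gf 58.6 F [-0.1 -0.2 -2.1]
shift cm [-0.05 -0.16 -0.24] turn [-0.059  0.     0.001]
0.38
t 6.325 pos [ 0.5494 -0.0205  0.207 ] q [-0.05  0.14  2.01  0.02  0.73 -0.06] w 0.0093 gf 58.6 F [-0.1 -0.2 -2.1]
shift cm [-0.05 -0.36 -0.67] turn [-0.119  0.     0.001]
0.44
t 6.325 pos [ 0.5494 -0.0205  0.207 ] q [-0.05  0.14  2.01  0.02  0.73 -0.06] w 0.0093 gf 58.6 F [-0.1 -0.2 -2.1]
shift cm [-0.05 -0.64 -0.89] turn [-0.179  0.     0.001]
0.5
t 6.325 pos [ 0.5494 -0.0205  0.207 ] q [-0.05  0.14  2.01  0.02  0.73 -0.06] w 0.0093 gf 58.6 F [-0.1 -0.2 -2.1]
shift cm [-0.05 -0.97 -1.  ] turn [-0.239  0.     0.001]
0.56
t 6.325 pos [ 0.5494 -0.0205  0.207 ] q [-0.05  0.14  2.01  0.02  0.73 -0.06] w 0.0093 gf 58.6 F [-0.1 -0.2 -2.1]
shift cm [-0.05 -1.24 -1.38] turn [-0.299 -0.     0.001]
```

Request:
move_arm --deltas "0 -0.1 -0.1 -0.03 0 0 1; 0 -0.16 -0.24 -0.06 0 0 1; 0 -0.26 -0.45 -0.09 0 0 1; 0 -0.36 -0.67 -0.12 0 0 1; 0 -0.5 -0.78 -0.15 0 0 1"

```text
clock: 6.95
tool_pos: [0.5431, -0.0208, 0.2138]
ee_rot: [[0.001, 0.916, 0.4], [1.0, -0.001, -0.0], [-0.0, 0.4, -0.916]]
force: [-0.1, 1.0, -2.3]
grip_width: 0.0091
grasp_force: 58.6
```

```bash
python3 -c "
from h import *
def pour(t,z=.16):
    c,s=np.cos(t),np.sin(t); return (.4855+.074*c-.046*s+.019*s,-.021,z+.074*s+.046*c-.019*c)
for t,z in((.44,.158),(.5,.156),(.58,.155)): print(t);go(pour(t,z),0,t)
c=cam('side');save(c,'s3.png',(220,120,200,180),3)"
```

```text
0.44
t 6.95 pos [ 0.5431 -0.0208  0.2138] q [-0.05  0.06  2.12  0.04  0.54 -0.08] w 0.0091 gf 58.6 F [-0.1  1.  -2.3]
shift cm [-0.02 -0.19 -0.1 ] turn [-0.028  0.    -0.001]
0.5
t 6.95 pos [ 0.5431 -0.0208  0.2138] q [-0.05  0.06  2.12  0.04  0.54 -0.08] w 0.0091 gf 58.6 F [-0.1  1.  -2.3]
shift cm [-0.02 -0.45 -0.35] turn [-0.088  0.    -0.001]
0.58
t 6.95 pos [ 0.5431 -0.0208  0.2138] q [-0.05  0.06  2.12  0.04  0.54 -0.08] w 0.0091 gf 58.6 F [-0.1  1.  -2.3]
shift cm [-0.02 -0.78 -0.82] turn [-0.168  0.    -0.001]
```

View pics/s3.png

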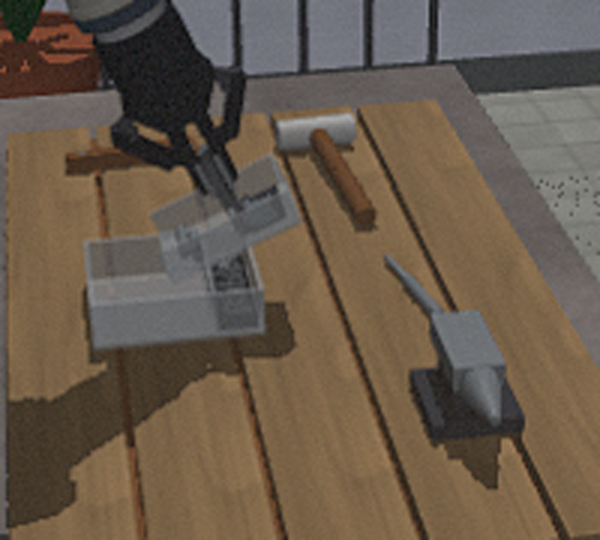

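The side view shows the tray at about 24 degrees with its lip inside the front bay. The pins sit by the lip and the hinge is at the back. I'll keep tipping slowly.

Request:
move_arm --deltas "0 -0.15 -0.08 -0.02 0 0 1; 0 -0.2 -0.15 -0.04 0 0 1; 0 -0.3 -0.22 -0.06 0 0 1; 0 -0.4 -0.3 -0.08 0 0 1; 0 -0.45 -0.35 -0.09 0 0 1"

```text
clock: 7.62
tool_pos: [0.5373, -0.0208, 0.2148]
ee_rot: [[0.001, 0.877, 0.48], [1.0, -0.001, -0.0], [0.0, 0.48, -0.877]]
force: [-0.1, -0.1, -2.8]
grip_width: 0.0093
grasp_force: 58.7
```

Request:
move_arm --deltas "0 -0.1 -0.15 -0.03 0 0 1; 0 -0.15 -0.27 -0.05 0 0 1; 0 -0.25 -0.4 -0.07 0 0 1; 0 -0.3 -0.45 -0.08 0 0 1; 0 -0.3 -0.45 -0.08 0 0 1"

```text
clock: 8.25
tool_pos: [0.5326, -0.0208, 0.2174]
ee_rot: [[0.001, 0.836, 0.548], [1.0, -0.001, -0.001], [0.0, 0.548, -0.836]]
force: [-0.4, -0.4, -2.5]
grip_width: 0.0093
grasp_force: 58.7
```

Request:
move_arm --deltas "0 0 0 0 0 0 1; 0 0 0 0 0 0 1; 0 0 0 0 0 0 1; 0 0 0 0 0 0 1; 0 0 0 0 0 0 1"

```text
clock: 8.88
tool_pos: [0.5328, -0.0208, 0.2174]
ee_rot: [[0.001, 0.836, 0.548], [1.0, -0.001, -0.001], [0.0, 0.548, -0.836]]
force: [0.5, 0.9, -2.6]
grip_width: 0.0093
grasp_force: 58.7
```

```bash
python3 -c "
from h import *
go((.55,-.02,.25),0,0)
a=cam('side');b=cam('scene')
A=cv2.resize(a['frame'][180:260,235:335],None,fx=4,fy=4,interpolation=2);B=cv2.resize(b['frame'][200:330,320:440],None,fx=3.3,fy=3.3,interpolation=2)
o=np.zeros((440,800,3),np.uint8);o[:A.shape[0],:400]=A;o[:B.shape[0],400:400+B.shape[1]]=B;cv2.imwrite('pics/p4.png',o[:,:,::-1])"
```

```text
t 8.875 pos [ 0.5328 -0.0208  0.2174] q [-0.06 -0.    2.26  0.11  0.31 -0.16] w 0.0093 gf 58.7 F [ 0.5  0.9 -2.6]
shift cm [ 0.08  3.22 -1.78] turn [ 0.58   0.    -0.001]
```

View pics/p4.png

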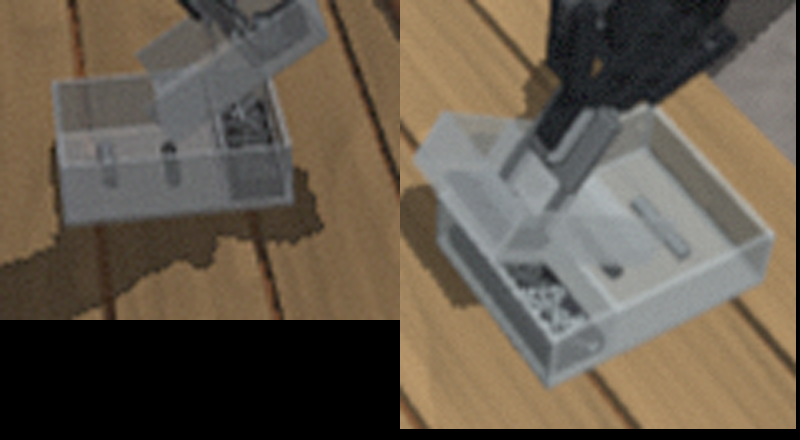

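Both pins lie in the front bay, at side crop (107,160) and (170,160). I'll raise the tray and level it.

Request:
move_arm --deltas "0 0.4 -0.6 0 0 0 1; 0 1 -1.5 0.03 0 0 1; 0 1.6 -2.4 0.08 0 0 1; 0 2 -3 0.14 0 0 1; 0 2.2 -3.3 0.2 0 0 1"

```text
clock: 9.6
tool_pos: [0.5335, -0.0209, 0.2585]
ee_rot: [[0.001, 0.929, 0.371], [1.0, -0.001, -0.001], [-0.0, 0.371, -0.929]]
force: [0.0, 0.5, -1.9]
grip_width: 0.0094
grasp_force: 58.7
```

Request:
move_arm --deltas "0 0 0 0.08 0 0 1; 0 0 0 0.16 0 0 1; 0 0 0 0.24 0 0 1; 0 0 0 0.32 0 0 1; 0 0 0 0.38 0 0 1"

```text
clock: 10.22
tool_pos: [0.5338, -0.0209, 0.2579]
ee_rot: [[0.001, 1.0, -0.001], [1.0, -0.001, -0.0], [-0.0, -0.001, -1.0]]
force: [0.4, 0.0, -2.0]
grip_width: 0.0091
grasp_force: 58.7
```

```bash
python3 -c "
from h import *
from fit import s as f
x,y,a=f.x[7:10];print(x,y,a)
d=Rn.from_euler('z',a).as_matrix()@[.012-.008,-.008,0]   # 8mm short of both strips
go((x+d[0],y+d[1],.255),a)"
```

```text
0.4779098434211952 0.2490632058871885 0.13770437939875632
t 10.225 pos [ 0.5338 -0.0209  0.2579] q [-0.04  0.19  1.8  -0.    1.16 -0.04] w 0.0091 gf 58.7 F [ 0.4  0.  -2. ]
shift cm [26.25 -5.12  0.28] turn [-0.001  0.    -0.139]
```

Request:
move_arm --deltas "1.2 -0.2 0 0 0 0 1; 3.7 -0.7 0 0 0 -0.02 1; 7 -1.3 0 0 0 -0.04 1; 10.5 -2 0 0 0 -0.06 1; 14 -2.7 0 0 0 -0.08 1"

```text
clock: 10.85
tool_pos: [0.5055, 0.1208, 0.2575]
ee_rot: [[-0.079, 0.997, 0.002], [0.997, 0.079, 0.001], [0.0, 0.002, -1.0]]
force: [0.3, 0.7, -1.8]
grip_width: 0.0093
grasp_force: 58.8
```

```bash
python3 -c "
from h import *
go((.483,.2417,.255),.1377)"
```

```text
t 10.85 pos [0.5055 0.1208 0.2575] q [0.23 0.16 1.83 0.   1.15 0.15] w 0.0093 gf 58.8 F [ 0.3  0.7 -1.8]
shift cm [12.23 -1.29  0.26] turn [ 0.002 -0.    -0.058]
```

Request:
move_arm --deltas "3 -0.3 0 0 0 -0.02 1; 6 -0.6 0 0 0 -0.04 1; 9 -0.9 0 0 0 -0.058 1; 11.3 -1.2 0 0 0 -0.058 1; 12.2 -1.3 0.2 0 0 -0.058 1"

```text
clock: 11.48
tool_pos: [0.4829, 0.2412, 0.2555]
ee_rot: [[-0.138, 0.99, 0.001], [0.99, 0.138, 0.001], [0.001, 0.002, -1.0]]
force: [0.4, 0.3, -1.0]
grip_width: 0.0092
grasp_force: 58.8
```

```bash
python3 -c "
from h import *
go((.483,.2417,.143),.1377)
c=cam('wrist');save(c,'w5.png')
R=Rn.from_euler('z',.1377).as_matrix()
print(w2px(c,[R@[u,v,w]+[.4779,.2491,.1] for u,v,w in((.062,.04,.018),(-.062,.04,.018),(.062,-.04,.018))]).round(0))"
```

```text
t 11.475 pos [0.4829 0.2412 0.2555] q [0.46 0.2  1.79 0.   1.15 0.32] w 0.0092 gf 58.8 F [ 0.4  0.3 -1. ]
shift cm [ 4.000e-02 -1.000e-02  1.125e+01] turn [ 0.002 -0.001  0.001]
[[391. 169.]
 [242. 169.]
 [385. 259.]]
```

View pics/w5.png

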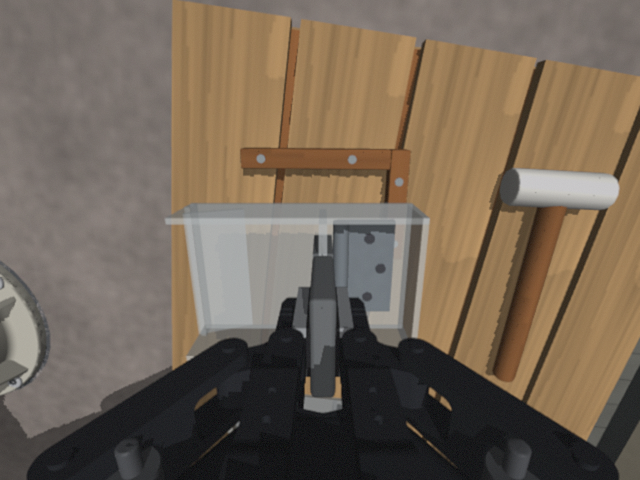

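The wrist view shows the strips' inside corner at (389,169), against a predicted (391,169), and the strips are parallel to the tray. The hinge is in the back compartment. I'll lower to about 1 mm above the crate.

Request:
move_arm --deltas "0 0 2 0 0 0 1; 0 0 5 0 0 0 1; 0 0 8 0 0 0 1; 0 0 10.2 0 0 0 1; 0 0 11.1 0 0 0 1"

```text
clock: 12.15
tool_pos: [0.483, 0.2389, 0.143]
ee_rot: [[-0.136, 0.991, -0.001], [0.991, 0.136, -0.001], [-0.001, -0.001, -1.0]]
force: [-0.3, 0.1, -2.9]
grip_width: 0.0095
grasp_force: 58.8
```

Request:
move_arm --deltas "0 0 0.15 0 0 0 1; 0 0 0.2 0 0 0 1; 0 0 0.2 0 0 0 1"

```text
clock: 12.52
tool_pos: [0.4841, 0.24, 0.1429]
ee_rot: [[-0.137, 0.991, 0.001], [0.991, 0.137, 0.001], [0.0, 0.001, -1.0]]
force: [0.7, 0.1, -2.1]
grip_width: 0.0092
grasp_force: 58.8
```

Request:
move_arm --deltas "0 0 0.1 0 0 0 1; 0 0 0.15 0 0 0 1; 0 0 0.15 0 0 0 1"

```text
clock: 12.9
tool_pos: [0.4841, 0.2401, 0.1419]
ee_rot: [[-0.137, 0.991, 0.001], [0.991, 0.137, 0.0], [0.0, 0.001, -1.0]]
force: [-2.7, -2.3, 8.9]
grip_width: 0.0091
grasp_force: 60.4
```

Request:
move_arm --deltas "0.2 0 -0.1 0 0 0 1; 0.4 0 -0.1 0 0 0 1; 0.6 0 -0.1 0 0 0 1; 0.8 0 -0.1 0 0 0 1; 0.95 0 -0.1 0 0 0 1"

```text
clock: 13.52
tool_pos: [0.4827, 0.2492, 0.1419]
ee_rot: [[-0.137, 0.991, 0.001], [0.991, 0.137, -0.0], [-0.0, 0.001, -1.0]]
force: [-0.9, -7.3, 7.6]
grip_width: 0.009
grasp_force: 60.4
```

Request:
move_arm --deltas "0 0.2 0 0 0 0 1; 0 0.4 0 0 0 0 1; 0 0.55 0 0 0 0 1; 0 0.65 0 0 0 0 1; 0 0.65 0 0 0 0 1"

```text
clock: 14.15
tool_pos: [0.4869, 0.2496, 0.142]
ee_rot: [[-0.136, 0.991, -0.004], [0.991, 0.136, -0.001], [-0.001, -0.004, -1.0]]
force: [-9.7, -5.3, 14.9]
grip_width: 0.009
grasp_force: 61.4
```

Request:
move_arm --deltas "0 0.1 -0.05 0 0 0 1; 0.1 0.15 -0.05 0 0 0 1; 0.15 0.15 -0.05 0 0 0 1; 0.2 0.15 -0.05 0 0 0 1; 0.2 0.15 -0.05 0 0 0 1"

```text
clock: 14.78
tool_pos: [0.4876, 0.25, 0.1421]
ee_rot: [[-0.137, 0.991, -0.005], [0.991, 0.137, -0.004], [-0.004, -0.006, -1.0]]
force: [-9.1, -13.0, 16.7]
grip_width: 0.0094
grasp_force: 61.6
```

```bash
python3 -c "
from h import *
go((.4898,.2507,.142),.1377)"
```

```text
t 14.775 pos [0.4876 0.25   0.1421] q [ 0.47  0.34  1.87 -0.    0.93  0.34] w 0.0094 gf 61.6 F [ -9.1 -13.   16.7]
shift cm [0.04 0.23 0.01] turn [-0.006  0.004 -0.001]
```

Request:
move_arm --deltas "0 0.1 -0.1 0 0 0 1; 0 0.2 -0.1 0 0 0 1; 0 0.3 -0.1 0 0 0 1; 0 0.3 -0.1 0 0 0 1"

```text
clock: 15.28
tool_pos: [0.488, 0.2501, 0.1425]
ee_rot: [[-0.136, 0.991, -0.01], [0.991, 0.136, -0.005], [-0.004, -0.011, -1.0]]
force: [-17.9, -12.9, 18.9]
grip_width: 0.009
grasp_force: 62.1
```

```bash
python3 -c "
from h import *
go((.4898,.2507,.142),.1377)
c=cam('scene');save(c,'s6.png',(400,330,160,130),4.5)"
```

```text
t 15.275 pos [0.488  0.2501 0.1425] q [ 0.47  0.34  1.87 -0.    0.94  0.33] w 0.009 gf 62.1 F [-17.9 -12.9  18.9]
shift cm [0.04 0.19 0.05] turn [-0.011  0.004 -0.001]
```

View pics/s6.png

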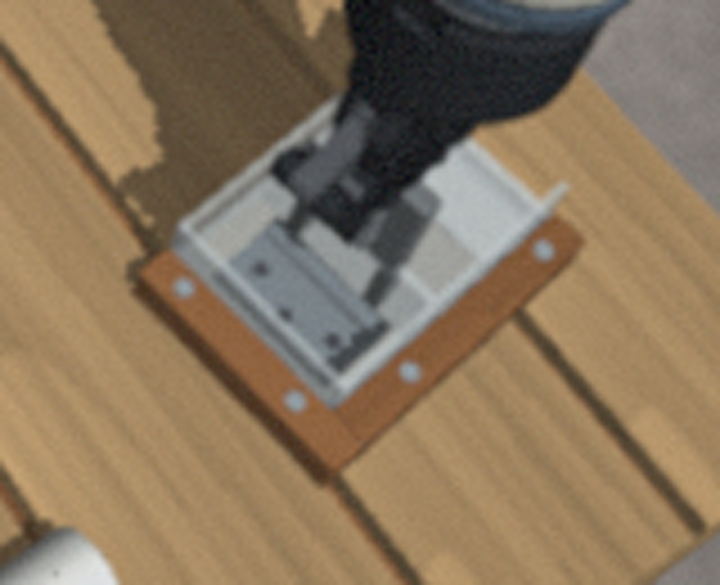

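The scene crop shows the tray seated against both strips, with its rear corner at (335,395) in the inside corner and the hinge inside. I'll relieve the push, open and lift.

Request:
move_arm --deltas "-0.05 -0.15 0.05 0 0 0 1; -0.1 -0.25 0.05 0 0 0 1; -0.1 -0.25 0.05 0 0 0 0.8; -0.1 -0.25 0 0 0 0 0.5; -0.1 -0.25 0 0 0 0 0.4" --force 20

```text
clock: 15.95
tool_pos: [0.4908, 0.2517, 0.1431]
ee_rot: [[-0.137, 0.991, 0.0], [0.991, 0.137, 0.0], [0.0, 0.0, -1.0]]
force: [0.6, 0.5, 0.4]
grip_width: 0.0507
grasp_force: 0.0
```

Request:
move_arm --deltas "0 0 0 0 0 0 0.2; 0 0 -1 0 0 0 0.2; 0 0 -3 0 0 0 0.2; 0 0 -6 0 0 0 0.2; 0 0 -10 0 0 0 0.2"

```text
clock: 16.58
tool_pos: [0.4902, 0.2512, 0.2441]
ee_rot: [[-0.136, 0.991, -0.001], [0.991, 0.136, -0.0], [-0.0, -0.001, -1.0]]
force: [0.8, 0.8, 0.0]
grip_width: 0.0678
grasp_force: 0.0
```

```bash
python3 -c "
from h import *
go((.4898,.2507,.142),.1377)
b=cam('scene');w=cam('wrist')
B=cv2.resize(b['frame'][210:460,330:550],None,fx=1.8,fy=1.8,interpolation=2);W=cv2.resize(w['frame'],None,fx=.625,fy=.625)
o=np.zeros((450,800,3),np.uint8);o[:,:396]=B;o[:300,400:]=W;cv2.imwrite('pics/p7.png',o[:,:,::-1])"
```

```text
t 16.575 pos [0.4902 0.2512 0.2441] q [0.47 0.23 1.78 0.   1.14 0.33] w 0.0678 gf 0.0 F [0.8 0.8 0. ]
shift cm [-0.04 -0.04 10.21] turn [-0.001  0.    -0.001]
```

View pics/p7.png

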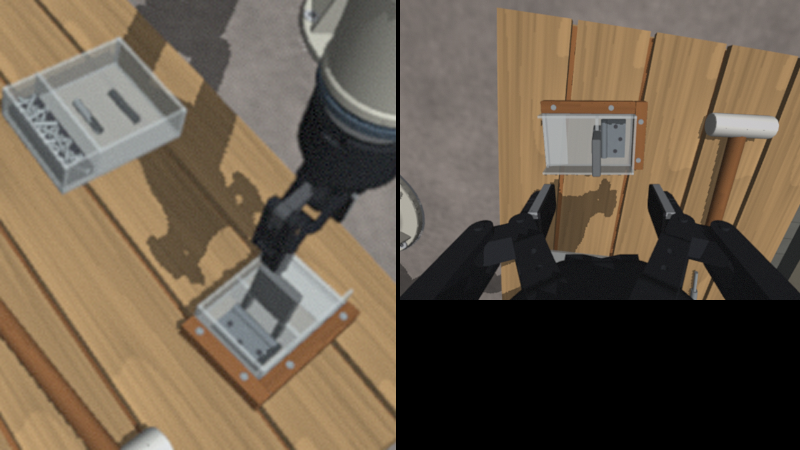

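Everything is in place: both pins are in the bay at (88,115) and (123,105), the tray is snug at (275,310), and the gripper is clear.

```bash
python3 -c "
from rig import r
print(r.finish_job())"
```

```text
the job is handed in; nothing more can be done
None
```

I handed the job in at about 16.6 s on the clock, but the hand-in gave no verdict: both pins are in the caddy's front bay, the hinge is still in the tray, and the released tray sits snug against both strips.

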